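# Spin check of the index disc

### The job

Spin-check the index disc on its bearing stand: with a fingertip, flick the upright post on the disc so that the disc spins freely counter-clockwise (seen from above), and leave it untouched while the post goes past the upright gate plate at least once. On a later pass, brake the disc by pressing a fingertip on it so that the post stops next to the gate plate, within the plate's width, in that one touch rather than dragging it there afterwards, and finish while still holding the disc still with the fingertip. Do not grip or lift the disc, and leave the other things on the table alone.

Things in the scene. Friction and masses are not known exactly. Their poses are not given: they have to be found in the camera images.
- bearing_stand: Grey stand bolted to the table; origin on the table below the disc's axis, z up. On its +x side stands an upright aluminium gate plate with a dark centre line, 60 mm wide, 8 mm thick, just outside the disc's rim (inner face 115 mm from the axis), its top level with the disc's top.
- bearing_collar: Steel collar on the vertical spindle, carrying the disc; origin on the axis 35 mm above the table when down. It slides up freely by 40 mm if the disc is pulled up (it must stay down). The bearing has slight viscous drag only: after a flick the speed falls by the factor e in 7 to 11 s. A press of a few newtons on the disc's top stops it almost at once.
- index_disc (a joint): Turning angle of the index disc, rad, counter-clockwise from above positive, counted on without limit over several turns. At 0, 2 pi, 4 pi... the post is at the gate plate. It starts at rest between -5.2 and -3.3, so the post first passes the plate at 0.
- post (a point): Point on the disc's top at the axis of its only post, 85 mm from the disc's axis. The steel post is 13 mm in diameter and stands 24 mm above the disc's top.
- gate (a point): Point 50 mm above the table, 85 mm from the disc's axis towards the middle of the gate plate: where the post point should stop. Fixed to the stand. Beyond the disc, ahead and to the left, stand a tall filling machine and a jug on a high bracket: keep the arm clear of them.
- hub (a point): Point on the axis of the aluminium disc at the height of its flat top, 50 mm above the table. Disc: 200 mm diameter, 12 mm thick, with a hub nut (28 mm diameter, 6 mm high) and 11 flush dark spots; between the nut and 78 mm from the axis the top is plain and free for a fingertip.
- spare_knob_0: Bystander, loose: near the stand, small black star knob, 32x31x20 mm; origin at the centre of its underside. Leave it alone (moved less than 20 mm).
- weight_1: Bystander, loose: near the stand, small knobbed calibration weight, 24 diameter, 26 high mm; origin at the centre of its underside. Leave it alone (moved less than 20 mm).
- weight_0: Bystander, loose: larger knobbed calibration weight, 32 diameter, 34 high mm; origin at the centre of its underside. Leave it alone (moved less than 20 mm).
- syringe: Bystander, loose: syringe, 30x123x23 mm; origin at the centre of its underside. Leave it alone (moved less than 20 mm).
- sample_cup_1: Bystander, loose: lidded sample cup, 60 diameter, 54 high mm; origin at the centre of its underside. Leave it alone (moved less than 20 mm).
- tape_clear: Bystander, loose: roll of packing tape lying flat, 72 diameter, 18 high mm; origin at the centre of its underside. Leave it alone (moved less than 20 mm).

How it is judged:
By the outcome, as a careful person would: the job done as asked, in the order asked, and still so for the second after the job is handed in, while the arm keeps its last pose, push and grip.
It also fails if it takes over 64 s, if anything falls off the work surface, if the arm or the gripper's body presses on something with over 40 N, if the wrist force passes 120 N, or if a joint passes its speed limit or range.

### The arm

A 6-joint arm with a two-finger parallel gripper is mounted at the origin on a cart in front of the work surface, level with it; the furniture and walls round the work are solid. World frame = base frame: x ahead of the robot, y to its left, z up, the work surface at z = 0. Lengths are in m, angles in rad, forces in N, time in s.
With the tool pointing down it reaches from about 0.325 to 0.9 m from the base axis. Payload 6.1 kg.
Tool frame: the origin (TCP) lies at the very end of the fingers, on their centre line; the grasp point (between the pads) lies 19 mm behind it; z points along the fingers, y is the line along which they close (so a half turn about z gives the same grasp; the last joint's range is limited). The gripper opens to 85 mm and grips with 20 to 120 N. Pads are 22 mm wide; open, the fingers measure 114 mm over their backs; the gripper's body (76 mm by 85 mm) begins 54 mm behind the grasp point. The pads swing forward as they close: fully open they stand 13 mm farther back than shut.
Start: joints at [1.155, 0.22, 1.526, -0, 1.395, -0.126], TCP at [0.179, 0.599, 0.231] pointing down, gripper open.
Joint ranges: [-2.98, 2.98], [-0.91, 2.08], [0.09, 2.57], [-1.24, 4.39], [0.2, 2.65], [-2.68, 2.68]. Speed limits (rad/s): [2.57, 2.57, 3.01, 3.14, 3.14, 3.14].

### API

Orientations are given as [roll, pitch, yaw] about the fixed x, y, z axes, in that order (R = Rz(yaw) Ry(pitch) Rx(roll)).
In Python, from plant import robot, optics, order gives the robot as it stands. The module is installed in compiled form; this text tells all that it offers.
- The arm moves only by the shell command python3 -m creep 'ROWS'. ROWS is JSON, a list of rows, each an object with "translation": the shift along the tool's x, y, z in m, a list of three; "rotation": the turn, a rotation vector about the tool's x, y, z in rad, a list of three; "fingers": the closure in counts, from 0 (fully open) to 255 (shut). A call has 1 to 10 rows; each row shifts and turns the commanded pose from where the row before left it, along the tool's axes as they then stand; what a row does not reach is not made up. A row lasts 1/8 s, in which the tool goes at most 62.5 mm and 10.7 degrees, less where a joint would pass 70% of its speed; a pose out of reach is approached as far as the arm can. A call with a gripper value outside its range is refused whole. The fingers move at their own pace and stop on an object; the grip force is fixed at half the most. Time passes only in rows, so rows that do not move let the fingers close. It gives the time, the measured TCP pose, the force, the opening and the grip force at its end, in the units of the state.
- robot.observe(): the state, without advancing time (a new reading comes with each control period).
- optics.camera(name): name is "side" or "top" or "wrist"; returns a dict with "frame" (400x640x3 uint8, red, green, blue), "z_map" (400x640 float32, m along the optical axis (not along the pixel's ray), 0 where there is no reading), "mtx" (3x3 intrinsics, pixels), "dist_coeffs" ([k1, k2, p1, p2, k3] as OpenCV has them; the pictures are not rectified), "R" (3x3) and "t" (3): a world point X has camera coordinates R X + t; the wrist camera has in their place "T_tool_cam" (4x4, takes a point from camera to tool coordinates, whose origin is the TCP and whose axes are the flange's). Camera axes: x right, y down, z forward; pixel columns grow to the right and rows downward; lengths in m; the calibration is good to about 2 mm. A picture is of the moment at which its call begins: read the wrist's pose just before it.
- order.sign_off(): hands the job in; it is judged then, once.
The state is a dict: "time_s": time; "joint_positions": joint angles; "qvel": joint speeds; "joint_efforts": joint torques, N m; "eef_pos": TCP position; "ee_rot": TCP orientation; "wrist_force": force on the tool from outside, world axes, zero at the start; "torque": the same for the moment, N m; "width": finger opening in m; "finger_force": force on a finger pad.
Only numpy, scipy, OpenCV 4.12 (cv2) and the standard library are available. Lean on these libraries where they do the work, as an engineer would, in place of code of your own. Each camera call takes 0.05 s, during which the arm holds its last target. There are 200 camera calls.

## Working session

There is one attempt and no reset: what is moved stays moved. The work goes in short steps, Python scripts to look and compute and a shell command to move; the robot and the scene stay as the last step left them, time stands still between calls to the robot, and variables do not carry over. Pictures are saved under pics/ and viewed, at most 10 in all, crops included, and the job is handed in when it is done.

```bash
mkdir -p pics
cat > h.py <<'E'
import numpy as np,cv2
from plant import robot,optics,order
from scipy.spatial.transform import Rotation as Ro
def cam(n):
    s=robot.observe();c=optics.camera(n)
    if n=='wrist':
        T=np.eye(4);T[:3,:3]=Ro.from_euler('xyz',s['ee_rot']).as_matrix();T[:3,3]=s['eef_pos']
        M=np.linalg.inv(T@c['T_tool_cam']);c['R']=M[:3,:3];c['t']=M[:3,3]
    c['R']=np.array(c['R']);c['t']=np.array(c['t']);c['s']=s;return c
def save(c,f): cv2.imwrite('pics/'+f,np.ascontiguousarray(c['frame'][:,:,::-1]))
def ray(c,u,v):
    p=cv2.undistortPoints(np.array([[[u,v]]],float),c['mtx'],np.array(c['dist_coeffs']))[0,0]
    return c['R'].T@np.array([*p,1]), -c['R'].T@c['t']
def atz(c,u,v,z):
    d,o=ray(c,u,v);return o+d*(z-o[2])/d[2]
def proj(c,X): return cv2.projectPoints(np.array(X,float).reshape(-1,3),cv2.Rodrigues(c['R'])[0],c['t'],c['mtx'],np.array(c['dist_coeffs']))[0][:,0]
E
python3 - <<'E'
from h import *
s=robot.observe();print(s)
a=cam('top');save(a,'top0.png');b=cam('side');save(b,'side0.png')
import pickle;pickle.dump((a,b),open('c0.pkl','wb'))
E
```

```text
{'time_s': 0.0, 'joint_positions': array([ 1.15491608e+00,  2.21239266e-01,  1.52763006e+00,  1.65981739e-06,
        1.39470255e+00, -1.26102914e-01]), 'qvel': array([-5.96540137e-04, -1.78927343e-06,  6.81515576e-04, -1.27249603e-03,
       -2.00750433e-03,  1.07134905e-03]), 'joint_efforts': array([ 7.68455011e-04, -4.96894205e+01, -3.89395595e+01, -8.97571681e-05,
        1.08693229e-02, -3.06391780e-05]), 'eef_pos': array([0.17834105, 0.59837328, 0.23018108]), 'ee_rot': array([-3.13962935e+00, -2.50545099e-04,  2.85181478e+00]), 'wrist_force': array([-0.65989523, -0.22722989,  0.76145483]), 'torque': array([-0.00628177,  0.00329445, -0.01151528]), 'finger_force': 0.0, 'width': 0.08533501082587339}
```

View pics/top0.png

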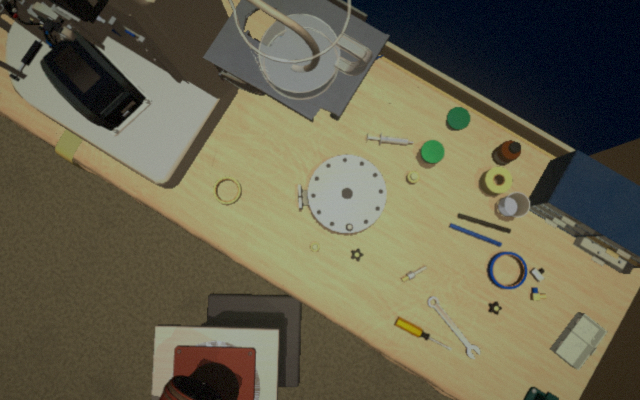

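View pics/side0.png

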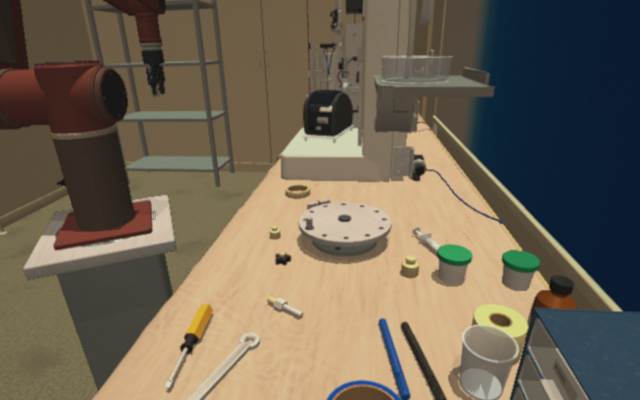

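The top view shows the hub at about (347,193), the post at about (349,227) and the gate plate at about (299,197). The filling machine and jug are at the upper left. Next I'll convert these to world positions.

Run:
```python
from h import *
import pickle;a,b=pickle.load(open('c0.pkl','rb'))
for n,u,v,z in [('hub',347,193,.056),('post',349,227,.074),('gate',299,197,.05),('knob',357,254,.02),('w1',314,247,.026),('w0',411,178,.034),('tape',229,191,.018),('syr',390,140,.02),('driver',413,273,.02),('machbase corner',318,117,.25),('machbase corner left',205,57,.25)]:
    print(n,atz(a,u,v,z).round(4))
print('side hub',atz(b,344,218,.056).round(4))
print('campos',(-a['R'].T@a['t']).round(3),(-b['R'].T@b['t']).round(3))
# 3d from depth for the machine
for u,v in [(318,117),(230,60),(350,60),(300,50),(347,200),(120,140),(175,180)]:
    d=a['z_map'][v,u];r,o=ray(a,u,v);print(u,v,(o+r*d).round(3))
r=slice(130,260);
im=cv2.resize(a['frame'][140:270,270:430,::-1],None,fx=5,fy=5,interpolation=cv2.INTER_CUBIC)[:600]
cv2.imwrite('pics/topcrop.png',im)
```

```text
hub [ 0.4965 -0.3246  0.056 ]
post [ 0.4111 -0.3306  0.074 ]
gate [ 0.4842 -0.2044  0.05  ]
knob [ 0.3452 -0.3543  0.02  ]
w1 [ 0.3601 -0.2448  0.026 ]
w0 [ 0.5412 -0.4876  0.034 ]
tape [ 0.4985 -0.0209  0.018 ]
syr [ 0.6415 -0.4347  0.02  ]
driver [ 0.301  -0.4967  0.02  ]
machbase corner [ 0.6393 -0.2524  0.25  ]
machbase corner left [ 0.7686 -0.001   0.25  ]
side hub [ 0.4933 -0.3329  0.056 ]
campos [ 0.363 -0.282  1.325] [ 0.163 -0.98   0.394]
318 117 [ 0.705 -0.245 -0.004]
230 60 [ 0.736 -0.071  0.321]
350 60 [ 0.743 -0.317  0.317]
300 50 [ 0.74  -0.217  0.373]
347 200 [ 0.479 -0.325  0.051]
120 140 [0.612 0.243 0.089]
175 180 [0.521 0.114 0.04 ]
```

View pics/topcrop.png

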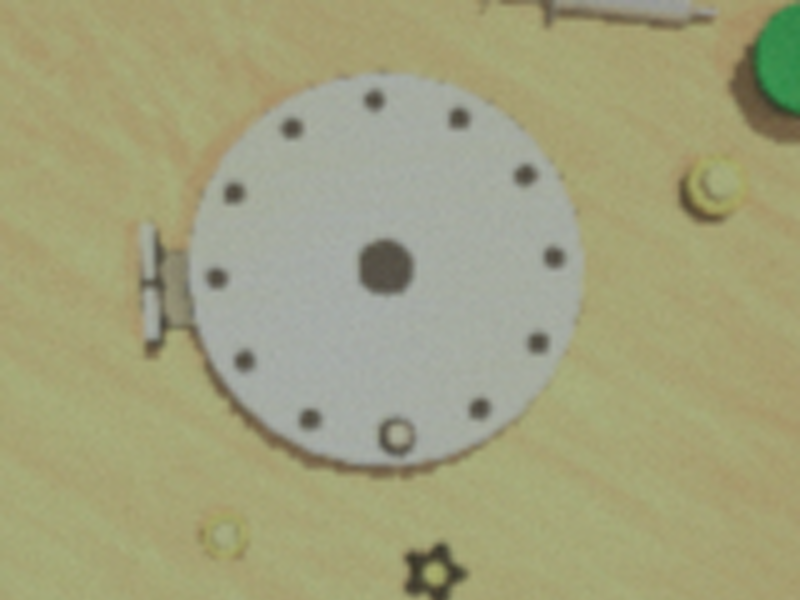

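```bash
python3 -m creep '[{"translation":[0,0,0],"rotation":[0,0,-0.145],"fingers":255},{"translation":[0,0,0],"rotation":[0,0,-0.145],"fingers":255},{"translation":[-0.04,-0.042,0],"rotation":[0,0,0],"fingers":255},{"translation":[-0.04,-0.042,0],"rotation":[0,0,0],"fingers":255},{"translation":[-0.04,-0.042,0],"rotation":[0,0,0],"fingers":255},{"translation":[-0.04,-0.042,0],"rotation":[0,0,0],"fingers":255},{"translation":[-0.04,-0.042,0],"rotation":[0,0,0],"fingers":255},{"translation":[-0.03,-0.042,0],"rotation":[0,0,0],"fingers":255}]'
python3 -m creep '[{"translation":[0,-0.06,0],"rotation":[0,0,0],"fingers":255},{"translation":[0,-0.06,0],"rotation":[0,0,0],"fingers":255},{"translation":[0,-0.06,0],"rotation":[0,0,0],"fingers":255},{"translation":[0,-0.06,0],"rotation":[0,0,0],"fingers":255},{"translation":[0,-0.06,0],"rotation":[0,0,0],"fingers":255},{"translation":[0,-0.06,0],"rotation":[0,0,0],"fingers":255},{"translation":[0,-0.06,0],"rotation":[0,0,0],"fingers":255},{"translation":[0,-0.06,0],"rotation":[0,0,0],"fingers":255},{"translation":[0,-0.06,0],"rotation":[0,0,0],"fingers":255},{"translation":[0,0,0],"rotation":[0,0,0],"fingers":255}]'
python3 - <<'E'
from h import *
c=cam('wrist');save(c,'w1.png');print({k:c['s'][k] for k in('time_s','eef_pos','ee_rot','joint_positions','width','wrist_force')})
np.set_printoptions(suppress=True)
print(proj(c,[[.496,-.326,.056],[.411,-.331,.074],[.484,-.21,.05],c['s']['eef_pos']]))
import pickle;pickle.dump(c,open('w1.pkl','wb'))
E
```

```text
time_s: 1.1
eef_pos: [0.4098, 0.3452, 0.2309]
ee_rot: [-3.141, -0.0, 3.141]
wrist_force: [0.4, 0.3, -0.1]
width: -0.0001
finger_force: 0.0
time_s: 2.35
eef_pos: [0.4079, -0.1965, 0.231]
ee_rot: [-3.141, -0.001, 3.136]
wrist_force: [0.0, -0.2, -0.6]
width: 0.0
finger_force: 0.0
{'time_s': 2.35, 'eef_pos': array([ 0.40794367, -0.19651037,  0.23095439]), 'ee_rot': array([-3.14115169e+00, -8.19169222e-04,  3.13579959e+00]), 'joint_positions': array([-6.22751927e-01, -2.04128074e-01,  1.95434322e+00, -8.47137614e-04,
        1.39179060e+00, -2.18760437e+00]), 'width': 4.153992161881503e-05, 'wrist_force': array([ 0.04671961, -0.24994099, -0.58732823])}
[[202.9477089  257.40223894]
 [182.2018771  186.41381345]
 [307.85111588 244.86142165]
 [319.45869775 253.6512239 ]]
```

View pics/w1.png

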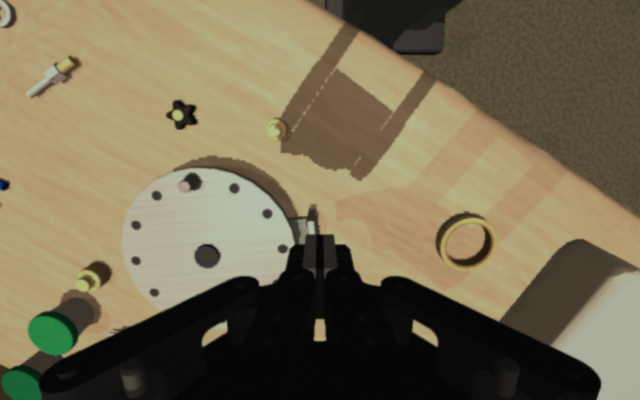

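```bash
python3 -m creep '[{"translation":[0,-0.03,0.04],"rotation":[0,0,0.005],"fingers":255},{"translation":[-0.003,-0.03,0.05],"rotation":[0,0,0],"fingers":255},{"translation":[0,0,0.05],"rotation":[0,0,0],"fingers":255},{"translation":[0,0,0.03],"rotation":[0,0,0],"fingers":255},{"translation":[0,0,0],"rotation":[0,0,0],"fingers":255}]'
```

```text
time_s: 3.02
eef_pos: [0.4099, -0.2498, 0.0587]
ee_rot: [3.137, -0.005, 3.138]
wrist_force: [0.0, 0.7, 0.6]
width: -0.0
finger_force: 0.0
```

```bash
python3 -m creep '[{"translation":[0,-0.016,0],"rotation":[0,0,0],"fingers":255},{"translation":[0,-0.024,0],"rotation":[0,0,0],"fingers":255},{"translation":[0,-0.024,0],"rotation":[0,0,0],"fingers":255},{"translation":[0,-0.024,0],"rotation":[0,0,0],"fingers":255},{"translation":[0,-0.024,0],"rotation":[0,0,0],"fingers":255},{"translation":[0,0.015,0],"rotation":[0,0,0],"fingers":255},{"translation":[0,0,-0.05],"rotation":[0,0,0],"fingers":255},{"translation":[0.0,0,-0.04],"rotation":[0,0,0],"fingers":255}]'
python3 - <<'E'
from h import *
import pickle
L=[cam('top') for _ in range(3)]
pickle.dump(L,open('t1.pkl','wb'));save(L[0],'t1.png')
print([(c['s']['time_s'],c['s']['eef_pos']) for c in L])
im=np.hstack([cv2.resize(c['frame'][140:270,280:410,::-1],None,fx=3,fy=3) for c in (L[0],L[2])])
cv2.imwrite('pics/t1c.png',im)
E
```

```text
time_s: 4.03
eef_pos: [0.4109, -0.3502, 0.1528]
ee_rot: [3.141, 0.0, 3.136]
wrist_force: [0.6, 0.2, 0.6]
width: -0.0001
finger_force: 0.0
[(4.025, array([ 0.41091196, -0.35022443,  0.15277786])), (4.075, array([ 0.41335232, -0.35281819,  0.15912916])), (4.125, array([ 0.41346787, -0.35296997,  0.15726414]))]
```

View pics/t1c.png

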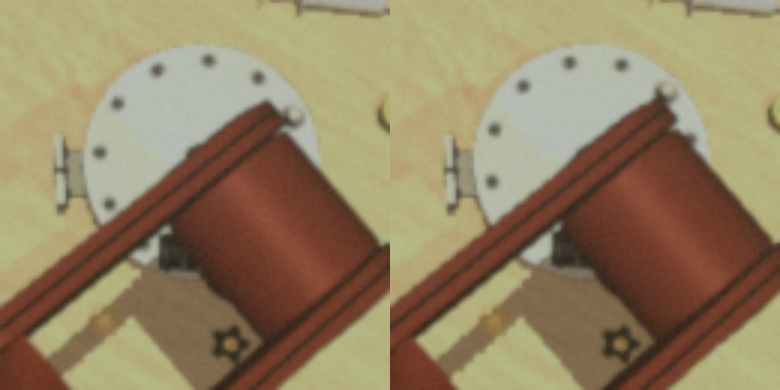

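The post's tip is at crop (295,115) in the left panel and (277,90) in the right, so the disc is spinning counter-clockwise. I'll move to a hover point above the press spot and track the post from there.

```bash
python3 -m creep '[{"translation":[-0.018,0.014,0.034],"rotation":[0,0,0],"fingers":255},{"translation":[-0.018,0.014,0.034],"rotation":[0,0,0],"fingers":255},{"translation":[0,0,0],"rotation":[0,0,0],"fingers":255}]'
cat >> h.py <<'E'
H=np.array([.4955,-.325]);G=np.arctan2(.1207,-.0123)
def ang(p): return (np.arctan2(p[1]-H[1],p[0]-H[0])-G)%(2*np.pi)
def cloud(c):
    v,u=np.mgrid[0:400,0:640];uv=np.stack([u,v],-1).reshape(-1,1,2).astype(float)
    p=cv2.undistortPoints(uv,c['mtx'],np.array(c['dist_coeffs']))[:,0]
    z=c['z_map'].reshape(-1);P=np.c_[p,np.ones(len(p))]*z[:,None]
    W=(P-c['t'])@c['R'];return W[z>0]
def post(c):
    W=cloud(c);d=W[:,:2]-H;r=np.hypot(*d.T)
    m=(W[:,2]>.060)&(W[:,2]<.082)&(r>.07)&(r<.1)
    q=W[m];return m.sum(), (q.mean(0).round(4),q.std(0).round(4),ang(q.mean(0))) if m.sum()>3 else None
E
python3 - <<'E'
from h import *
import pickle
L=pickle.load(open('t1.pkl','rb'))
for c,uv in((L[0],(378.3,178.3)),(L[2],(372.3,170))):
    p=atz(c,*uv,.074);print(c['s']['time_s'],p,ang(p),post(c))
M=[cam(n) for n in('side','top','wrist')]
for c in M: print(c['s']['time_s'],c['s']['eef_pos'],post(c))
pickle.dump(M,open('m.pkl','wb'))
cv2.imwrite('pics/m.png',np.hstack([M[0]['frame'][150:300,240:440,::-1],M[1]['frame'][130:280,250:450,::-1],cv2.resize(M[2]['frame'][:,:,::-1],(240,150))]))
E
```

```text
time_s: 4.55
eef_pos: [0.4452, -0.319, 0.0791]
ee_rot: [3.136, -0.006, 3.138]
wrist_force: [-0.5, -0.6, -1.0]
width: -0.0001
finger_force: 0.0
4.025 [ 0.53301208 -0.40056935  0.074     ] 3.5007953426189884 (np.int64(27), (array([ 0.5356, -0.3935,  0.0728]), array([0.0032, 0.0282, 0.0052]), np.float64(3.5695376898998994)))
4.125 [ 0.55339164 -0.3854509   0.074     ] 3.8038133574244797 (np.int64(24), (array([ 0.5552, -0.3845,  0.0728]), array([0.0035, 0.0031, 0.0041]), np.float64(3.8274811503795947)))
4.55 [ 0.44522417 -0.3189979   0.07905479] (np.int64(40), (array([ 0.5755, -0.2937,  0.068 ]), array([0.0039, 0.0029, 0.0042]), np.float64(4.98355064272203)))
4.6 [ 0.44592753 -0.32068966  0.0811562 ] (np.int64(25), (array([ 0.5676, -0.2802,  0.0731]), array([0.0033, 0.0033, 0.0049]), np.float64(5.1661311240176895)))
4.65 [ 0.44664701 -0.32196495  0.08276097] (np.int64(0), None)
```

View pics/m.png

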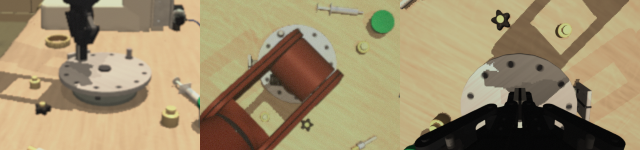

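```bash
python3 -m creep '[{"translation":[0,0,0.01],"rotation":[0,0,0],"fingers":255},{"translation":[0,0,0.01],"rotation":[0,0,0],"fingers":255},{"translation":[0,0,0],"rotation":[0,0,0],"fingers":255},{"translation":[0,0,0],"rotation":[0,0,0],"fingers":255}]'
cat > meas.py <<'E'
from h import *
import json,os
f='ang.json';D=json.load(open(f)) if os.path.exists(f) else [[4.125,3.815-2*np.pi],[4.55,4.984-2*np.pi],[4.6,5.166-2*np.pi]]
for n in('side','top','side'):
    c=cam(n);r=post(c);print(n,c['s']['time_s'],c['s']['eef_pos'],r)
    if r[1] and max(r[1][1][:2])<.006:
        t=c['s']['time_s'];a=r[1][2];tp,ap=D[-1]
        pred=ap+2.4*(t-tp)
        a+=2*np.pi*round((pred-a)/(2*np.pi));D.append([t,a])
json.dump(D,open(f,'w'))
from scipy.optimize import curve_fit
D=np.array(D)
m=lambda t,a,w,k:a+w*(1-np.exp(-k*(t-4.5)))/k
P,_=curve_fit(m,D[:,0],D[:,1],p0=[-1.4,2.7,.11],bounds=([-9,0,.08],[9,9,.16]))
tt=np.linspace(4.5,40,7101)
print(P,'resid',(m(D[:,0],*P)-D[:,1]).round(3))
for g in(0,2,4,6):
    y=m(tt,*P)
    if y[-1]>g*np.pi: i=np.argmax(y>g*np.pi);print(g,'pi at',tt[i],'w',P[1]*np.exp(-P[2]*(tt[i]-4.5)))
E
python3 meas.py
```

```text
time_s: 5.2
eef_pos: [0.4472, -0.3223, 0.0633]
ee_rot: [3.142, -0.0, 3.137]
wrist_force: [-0.5, 0.2, -0.1]
width: -0.0
finger_force: 0.0
side 5.2 [ 0.44721717 -0.32230108  0.0633062 ] (np.int64(37), (array([ 0.4518, -0.2561,  0.0675]), array([0.0035, 0.0025, 0.0044]), np.float64(0.4637800228451012)))
top 5.25 [ 0.447391   -0.32238579  0.06351023] (np.int64(16), (array([ 0.4405, -0.2577,  0.0728]), array([0.0033, 0.0028, 0.003 ]), np.float64(0.5834840161982933)))
side 5.3 [ 0.44747933 -0.32241579  0.0636146 ] (np.int64(41), (array([ 0.4352, -0.2703,  0.0682]), array([0.0035, 0.0031, 0.0041]), np.float64(0.7329763654435562)))
[-1.41536928  2.76532764  0.08458907] resid [-0.001  0.022 -0.023  0.     0.011 -0.009]
0 pi at 5.025 w 2.6452084193085135
2 pi at 7.675000000000001 w 2.1140146436375744
4 pi at 11.100000000000001 w 1.582286949691891
6 pi at 15.94 w 1.0507036897155575
```

```bash
python3 -m creep '[{"translation":[0,0,0.006],"rotation":[0,0,0],"fingers":255},{"translation":[0,0,0],"rotation":[0,0,0],"fingers":255},{"translation":[0,0,0],"rotation":[0,0,0],"fingers":255},{"translation":[0,0,0],"rotation":[0,0,0],"fingers":255},{"translation":[0,0,0],"rotation":[0,0,0],"fingers":255},{"translation":[0,0,0],"rotation":[0,0,0],"fingers":255},{"translation":[0,0,0],"rotation":[0,0,0],"fingers":255},{"translation":[0,0,0],"rotation":[0,0,0],"fingers":255},{"translation":[0,0,0],"rotation":[0,0,0],"fingers":255},{"translation":[0,0,0],"rotation":[0,0,0],"fingers":255}]'
python3 meas.py
Z='{"translation":[0,0,0],"rotation":[0,0,0],"fingers":255}'
python3 -m creep '[{"translation":[0,0,0],"rotation":[0,0,0],"fingers":255},{"translation":[0,0,0],"rotation":[0,0,0],"fingers":255},{"translation":[0,0,0],"rotation":[0,0,0],"fingers":255},{"translation":[0,0,0],"rotation":[0,0,0],"fingers":255},{"translation":[0,0,0],"rotation":[0,0,0],"fingers":255},{"translation":[0,0,0],"rotation":[0,0,0],"fingers":255},{"translation":[0,0,0],"rotation":[0,0,0],"fingers":255},{"translation":[0,0,0],"rotation":[0,0,0],"fingers":255},{"translation":[0,0,0],"rotation":[0,0,0],"fingers":255},{"translation":[0,0,0],"rotation":[0,0,0],"fingers":255}]'
python3 meas.py
```

```text
time_s: 6.6
eef_pos: [0.4473, -0.3222, 0.0573]
ee_rot: [3.142, -0.0, 3.137]
wrist_force: [-0.6, -0.9, 0.0]
width: -0.0
finger_force: 0.0
side 6.6 [ 0.44729289 -0.32219049  0.05728716] (np.int64(46), (array([ 0.5551, -0.3892,  0.0681]), array([0.003 , 0.0032, 0.0043]), np.float64(3.788581615153057)))
top 6.65 [ 0.44729474 -0.32220976  0.05731855] (np.int64(25), (array([ 0.5604, -0.3788,  0.0717]), array([0.0035, 0.0035, 0.0044]), np.float64(3.918339375096547)))
side 6.7 [ 0.44729471 -0.32220558  0.05729537] (np.int64(45), (array([ 0.5673, -0.3753,  0.068 ]), array([0.0034, 0.0029, 0.004 ]), np.float64(3.9997331579948527)))
[-1.40965914  2.78296217  0.11291952] resid [-0.007  0.028 -0.016 -0.     0.008 -0.014  0.005 -0.016  0.012]
0 pi at 5.025 w 2.6227755908843124
2 pi at 7.8149999999999995 w 1.9139854567690726
4 pi at 11.915 w 1.2046844689741034
6 pi at 19.79 w 0.4950861440136625
time_s: 8.0
eef_pos: [0.4473, -0.3222, 0.0573]
ee_rot: [3.142, -0.0, 3.137]
wrist_force: [-0.1, -0.1, -0.6]
width: 0.0
finger_force: 0.0
side 8.0 [ 0.44728006 -0.3222091   0.0573026 ] (np.int64(29), (array([ 0.4571, -0.2529,  0.0674]), array([0.0026, 0.003 , 0.004 ]), np.float64(0.3876568753344043)))
top 8.05 [ 0.44726933 -0.32221008  0.0572962 ] (np.int64(24), (array([ 0.4493, -0.2536,  0.0726]), array([0.0034, 0.0033, 0.0037]), np.float64(0.47289215981414)))
side 8.1 [ 0.44730694 -0.32222264  0.05730857] (np.int64(34), (array([ 0.4444, -0.2618,  0.0681]), array([0.0031, 0.0026, 0.0043]), np.float64(0.5786582991935085)))
[-1.40938296  2.77132191  0.10807115] resid [-0.002  0.028 -0.017 -0.005  0.004 -0.018  0.009 -0.011  0.017 -0.004
  0.005 -0.006]
0 pi at 5.025 w 2.618461877267547
2 pi at 7.805 w 1.9389552176435219
4 pi at 11.79 w 1.2604713649597141
6 pi at 18.945 w 0.5817215841104133
```

```bash
python3 -m creep '[{"translation":[0,0,0],"rotation":[0,0,0],"fingers":255},{"translation":[0,0,0],"rotation":[0,0,0],"fingers":255},{"translation":[0,0,0],"rotation":[0,0,0],"fingers":255},{"translation":[0,0,0],"rotation":[0,0,0],"fingers":255},{"translation":[0,0,0],"rotation":[0,0,0],"fingers":255},{"translation":[0,0,0],"rotation":[0,0,0],"fingers":255},{"translation":[0,0,0],"rotation":[0,0,0],"fingers":255},{"translation":[0,0,0],"rotation":[0,0,0],"fingers":255},{"translation":[0,0,0],"rotation":[0,0,0],"fingers":255},{"translation":[0,0,0],"rotation":[0,0,0],"fingers":255}]' >/dev/null
sed -i 's/2.4\*(t-tp)/1.7*(t-tp)/' meas.py
python3 -m creep '[{"translation":[0,0,0],"rotation":[0,0,0],"fingers":255},{"translation":[0,0,0],"rotation":[0,0,0],"fingers":255},{"translation":[0,0,0],"rotation":[0,0,0],"fingers":255},{"translation":[0,0,0],"rotation":[0,0,0],"fingers":255},{"translation":[0,0,0],"rotation":[0,0,0],"fingers":255},{"translation":[0,0,0],"rotation":[0,0,0],"fingers":255},{"translation":[0,0,0],"rotation":[0,0,0],"fingers":255},{"translation":[0,0,0],"rotation":[0,0,0],"fingers":255},{"translation":[0,0,0],"rotation":[0,0,0],"fingers":255},{"translation":[0,0,0],"rotation":[0,0,0],"fingers":255}]' >/dev/null
python3 meas.py; sed -i 's/1.7\*(t-tp)/1.0*(t-tp)/' meas.py
python3 -m creep '[{"translation":[0,0,0],"rotation":[0,0,0],"fingers":255},{"translation":[0,0,0],"rotation":[0,0,0],"fingers":255},{"translation":[0,0,0],"rotation":[0,0,0],"fingers":255},{"translation":[0,0,0],"rotation":[0,0,0],"fingers":255},{"translation":[0,0,0],"rotation":[0,0,0],"fingers":255},{"translation":[0,0,0],"rotation":[0,0,0],"fingers":255},{"translation":[0,0,0],"rotation":[0,0,0],"fingers":255},{"translation":[0,0,0],"rotation":[0,0,0],"fingers":255},{"translation":[0,0,0],"rotation":[0,0,0],"fingers":255},{"translation":[0,0,0],"rotation":[0,0,0],"fingers":255}]' >/dev/null
python3 -m creep '[{"translation":[0,0,0],"rotation":[0,0,0],"fingers":255},{"translation":[0,0,0],"rotation":[0,0,0],"fingers":255},{"translation":[0,0,0],"rotation":[0,0,0],"fingers":255},{"translation":[0,0,0],"rotation":[0,0,0],"fingers":255},{"translation":[0,0,0],"rotation":[0,0,0],"fingers":255},{"translation":[0,0,0],"rotation":[0,0,0],"fingers":255},{"translation":[0,0,0],"rotation":[0,0,0],"fingers":255},{"translation":[0,0,0],"rotation":[0,0,0],"fingers":255},{"translation":[0,0,0],"rotation":[0,0,0],"fingers":255},{"translation":[0,0,0],"rotation":[0,0,0],"fingers":255}]' >/dev/null
python3 -m creep '[{"translation":[0,0,0],"rotation":[0,0,0],"fingers":255},{"translation":[0,0,0],"rotation":[0,0,0],"fingers":255},{"translation":[0,0,0],"rotation":[0,0,0],"fingers":255},{"translation":[0,0,0],"rotation":[0,0,0],"fingers":255},{"translation":[0,0,0],"rotation":[0,0,0],"fingers":255},{"translation":[0,0,0],"rotation":[0,0,0],"fingers":255},{"translation":[0,0,0],"rotation":[0,0,0],"fingers":255},{"translation":[0,0,0],"rotation":[0,0,0],"fingers":255},{"translation":[0,0,0],"rotation":[0,0,0],"fingers":255},{"translation":[0,0,0],"rotation":[0,0,0],"fingers":255}]' >/dev/null
python3 meas.py
```

```text
side 10.65 [ 0.44729488 -0.32222202  0.05730832] (np.int64(40), (array([ 0.581 , -0.3156,  0.0682]), array([0.0035, 0.0035, 0.004 ]), np.float64(4.719789412401162)))
top 10.7 [ 0.44728061 -0.32220267  0.05730927] (np.int64(24), (array([ 0.5785, -0.3071,  0.0733]), array([0.0035, 0.0031, 0.0041]), np.float64(4.823102700759858)))
side 10.75 [ 0.44727762 -0.3222074   0.05728933] (np.int64(35), (array([ 0.5785, -0.3042,  0.0683]), array([0.0029, 0.003 , 0.0043]), np.float64(4.855890248465187)))
[-1.41057531  2.77799489  0.10973874] resid [-0.006  0.027 -0.017 -0.003  0.006 -0.016  0.011 -0.009  0.019 -0.008
  0.001 -0.011  0.011 -0.022  0.015]
0 pi at 5.025 w 2.6224698506292694
2 pi at 7.805 w 1.932941354182161
4 pi at 11.82 w 1.2441366171242614
6 pi at 19.185000000000002 w 0.5544470158361925
side 14.55 [ 0.44728841 -0.32221848  0.05730995] (np.int64(56), (array([ 0.4941, -0.4124,  0.0681]), array([0.0037, 0.0028, 0.0043]), np.float64(3.023631319722348)))
top 14.6 [ 0.44726311 -0.32222034  0.05728889] (np.int64(25), (array([ 0.4962, -0.4094,  0.0727]), array([0.0034, 0.0036, 0.0038]), np.float64(3.04857919387789)))
side 14.65 [ 0.44729087 -0.32220245  0.05730471] (np.int64(54), (array([ 0.5013, -0.4121,  0.068 ]), array([0.0032, 0.0033, 0.0044]), np.float64(3.1059983704017675)))
[-1.4050387   2.76438763  0.10761662] resid [ 0.005  0.032 -0.013 -0.005  0.003 -0.019  0.002 -0.017  0.011 -0.014
 -0.005 -0.016  0.027 -0.005  0.033 -0.018  0.004 -0.007]
0 pi at 5.025 w 2.6125334235325033
2 pi at 7.8100000000000005 w 1.9359692779336224
4 pi at 11.795 w 1.2608119056637455
6 pi at 18.939999999999998 w 0.5844027590528755
```

```bash
python3 -m creep '[{"translation":[0,0,0.002],"rotation":[0,0,0],"fingers":255},{"translation":[0,0,0.002],"rotation":[0,0,0],"fingers":255},{"translation":[0,0,0],"rotation":[0,0,0],"fingers":255},{"translation":[0,0,0],"rotation":[0,0,0],"fingers":255},{"translation":[0,0,0],"rotation":[0,0,0],"fingers":255},{"translation":[0,0,0],"rotation":[0,0,0],"fingers":255},{"translation":[0,0,0],"rotation":[0,0,0],"fingers":255},{"translation":[0,0,0],"rotation":[0,0,0],"fingers":255},{"translation":[0,0,0],"rotation":[0,0,0],"fingers":255},{"translation":[0,0,0],"rotation":[0,0,0],"fingers":255}]'
sed -i 's/1.0\*(t-tp)/0.75*(t-tp)/' meas.py
python3 -m creep '[{"translation":[0,0,0],"rotation":[0,0,0],"fingers":255},{"translation":[0,0,0],"rotation":[0,0,0],"fingers":255},{"translation":[0,0,0],"rotation":[0,0,0],"fingers":255},{"translation":[0,0,0],"rotation":[0,0,0],"fingers":255},{"translation":[0,0,0],"rotation":[0,0,0],"fingers":255},{"translation":[0,0,0],"rotation":[0,0,0],"fingers":255},{"translation":[0,0,0],"rotation":[0,0,0],"fingers":255},{"translation":[0,0,0],"rotation":[0,0,0],"fingers":255},{"translation":[0,0,0],"rotation":[0,0,0],"fingers":255},{"translation":[0,0,0],"rotation":[0,0,0],"fingers":255}]'
python3 meas.py
```

```text
time_s: 15.95
eef_pos: [0.4473, -0.3222, 0.0533]
ee_rot: [-3.142, -0.0, 3.137]
wrist_force: [-0.3, 0.3, 0.1]
width: -0.0004
finger_force: 0.0
time_s: 17.2
eef_pos: [0.4473, -0.3222, 0.0533]
ee_rot: [-3.142, -0.0, 3.137]
wrist_force: [-0.1, -0.9, -0.8]
width: 0.0001
finger_force: 0.0
side 17.2 [ 0.44729305 -0.32220024  0.05330181] (np.int64(37), (array([ 0.57  , -0.284 ,  0.0687]), array([0.0038, 0.003 , 0.0041]), np.float64(5.113808005309363)))
top 17.25 [ 0.44727572 -0.32219581  0.05328352] (np.int64(25), (array([ 0.5667, -0.2781,  0.0724]), array([0.0035, 0.0034, 0.0029]), np.float64(5.1934347182462135)))
side 17.3 [ 0.44729659 -0.3222292   0.05331673] (np.int64(34), (array([ 0.5665, -0.2796,  0.0675]), array([0.0032, 0.0021, 0.0045]), np.float64(5.179966508802707)))
[-1.40864818  2.77054695  0.10833024] resid [-0.001  0.029 -0.016 -0.005  0.004 -0.019  0.007 -0.013  0.015 -0.009
  0.    -0.011  0.027 -0.005  0.032 -0.033 -0.012 -0.023  0.025 -0.02
  0.028]
0 pi at 5.025 w 2.617373618816235
2 pi at 7.805 w 1.936753859947405
4 pi at 11.8 w 1.2563792614585463
6 pi at 19.0 w 0.57594462024771
```

```bash
python3 -m creep '[{"translation":[0,0,0],"rotation":[0,0,0],"fingers":255},{"translation":[0,0,0],"rotation":[0,0,0],"fingers":255},{"translation":[0,0,0],"rotation":[0,0,0],"fingers":255},{"translation":[0,0,0],"rotation":[0,0,0],"fingers":255},{"translation":[0,0,0],"rotation":[0,0,0],"fingers":255},{"translation":[0,0,0],"rotation":[0,0,0],"fingers":255},{"translation":[0,0,0],"rotation":[0,0,0],"fingers":255}]'
python3 -m creep '[{"translation":[0,0,0],"rotation":[0,0,0],"fingers":255},{"translation":[0,0,0],"rotation":[0,0,0],"fingers":255},{"translation":[0,0,0],"rotation":[0,0,0],"fingers":255},{"translation":[0,0,0],"rotation":[0,0,0],"fingers":255},{"translation":[0,0,0],"rotation":[0,0,0],"fingers":255},{"translation":[0,0,0.004],"rotation":[0,0,0],"fingers":255},{"translation":[0,0,0.001],"rotation":[0,0,0],"fingers":255}]'
```

```text
time_s: 18.23
eef_pos: [0.4473, -0.3222, 0.0533]
ee_rot: [3.142, -0.0, 3.137]
wrist_force: [-0.7, 0.0, -0.2]
width: -0.0
finger_force: 0.0
time_s: 19.1
eef_pos: [0.4475, -0.3229, 0.0491]
ee_rot: [-3.14, 0.0, 3.137]
wrist_force: [-3.3, -1.2, 9.8]
width: 0.0001
finger_force: 5.0
```

Contact at about 10 N. I'll check the angle, then press a little more firmly to hold it.

```bash
python3 -m creep '[{"translation":[0,0,0.0005],"rotation":[0,0,0],"fingers":255},{"translation":[0,0,0],"rotation":[0,0,0],"fingers":255},{"translation":[0,0,0],"rotation":[0,0,0],"fingers":255}]'
python3 - <<'E'
from h import *
for n in('side','top')*2:
    c=cam(n);r=post(c);print(n,c['s']['time_s'],c['s']['wrist_force'],r)
im=cv2.resize(c['frame'][140:270,270:430,::-1],None,fx=4,fy=4,interpolation=cv2.INTER_CUBIC);cv2.imwrite('pics/end.png',im)
E
```

```text
time_s: 19.48
eef_pos: [0.4475, -0.3231, 0.0492]
ee_rot: [-3.14, 0.0, 3.137]
wrist_force: [-3.7, 0.6, 9.7]
width: 0.0
finger_force: 4.9
side 19.475 [-3.73457417  0.60284207  9.68935187] (np.int64(0), None)
top 19.525 [-3.88604323  0.55924126  9.55624727] (np.int64(0), None)
side 19.575 [-3.26919667 -0.15917557 10.00294273] (np.int64(0), None)
top 19.625 [-3.80657109  0.86583547 10.30751139] (np.int64(1), None)
```

View pics/end.png

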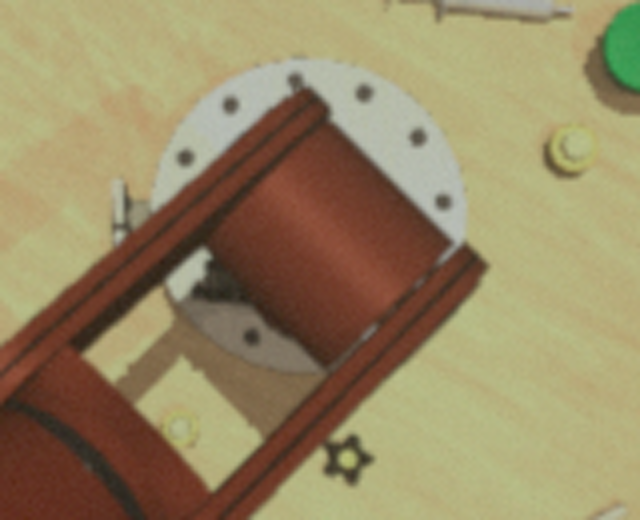

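Run:
```python
from h import *
c=cam('top')
for u,v in[(186,158),(231,105),(364,93),(418,137),(443,202),(252,336)]:
    p=atz(c,270+u/4,140+v/4,.05);a=ang(p);print(np.hypot(*(p[:2]-H)).round(4),np.degrees(a).round(1),((np.degrees(a)+15)%30-15).round(1))
save(cam('wrist'),'wend.png');print(c['s']['time_s'],proj(cam('wrist'),[[.487,-.24,.074]]))
```

```text
0.0849 330.5 0.5
0.0849 300.4 0.4
0.0851 240.9 0.9
0.085 210.9 0.9
0.085 180.9 0.9
0.084 60.6 0.6
19.675 [[501.74153905 354.73996327]]
```

View pics/wend.png

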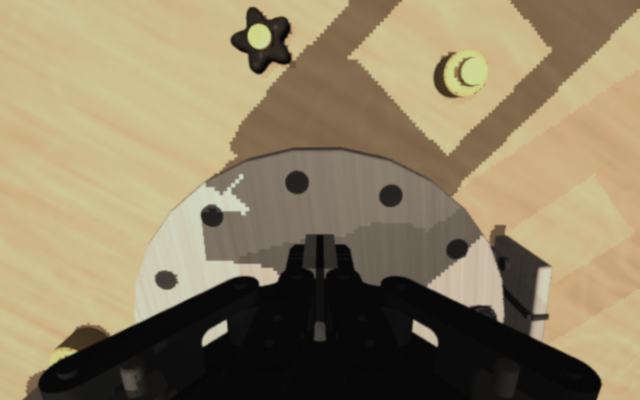

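Run:
```python
from h import *
c=cam('wrist');a=G+np.radians(.7)
for d in range(0,181,30):
    q=a+np.radians(d);print(d,proj(c,[[H[0]+.085*np.cos(q),H[1]+.085*np.sin(q),z] for z in(.05,.074)]).round().tolist())
```

```text
0 [[477.0, 320.0], [501.0, 353.0]]
30 [[456.0, 249.0], [479.0, 273.0]]
60 [[388.0, 195.0], [401.0, 211.0]]
90 [[294.0, 181.0], [289.0, 195.0]]
120 [[208.0, 215.0], [187.0, 235.0]]
150 [[162.0, 280.0], [135.0, 308.0]]
180 [[162.0, 350.0], [139.0, 386.0]]
```

The flush spots fill the other positions, so the post is at about 0.7° from the gate centre. The disc is still and held with about 10 N.

```bash
python3 -c "
from plant import order
print(order.sign_off())"
```

```text
the job is handed in; nothing more can be done
None
```

The job is handed in: the disc was flicked counter-clockwise, passed the gate untouched at 0, 2π and 4π, and was stopped in one press at 6π, about 0.7° from the gate centre; the fingertip is still holding it with about 10 N (the post itself was hidden by the arm, so the final angle comes from the disc's spots).

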